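Find the tired spring mount of the stone lap and push its tag down

TASK

The pan is off the vibrating lap and one of the three spring mounts under it has gone tired. With the fingertips, press each of the three rubber pads a few millimetres down, one at a time and letting it come up again, to find the softest; then push the inspection tag on the same foot plate as that pad fully down in its holder and take the hand away. Leave the other two tags up, and do not lift or shift the loose things around.

Things in the scene. Friction and masses are not known exactly. Their poses are not given: they have to be found in the camera images.
- lap_base: Fixed base of a vibrating stone lap, pan off: cream round housing 360 mm across, deck 75 mm above the bench. Origin: centre of its underside, z up. Three like spring mounts, axes in base x, y (mm): far (100, 0), left (-50, 87), right (-50, -87); the worn_spring is inside any one of them, unseen. In the middle: a motor cover 20 mm high and a stud, top 37 mm above the deck.
- pad_left_top (a point): Centre of the top face of the round rubber pad on the left spring mount: black, 40 mm across, on a steel cap 42 mm across over a coil spring; 139 mm above the bench when up. The pad goes straight down and the point moves with it. z up, x and y parallel to the base's.
- pad_left (a joint): How far this pad is pressed down, m: 0 up (it springs back by itself) to 0.012 at its stop. Force is stiffness x (travel + 2 mm); the three stiffnesses lie between 0.3 and 1.1 N per mm, and the softest pad needs less than half the force of either other.
- tag_left_top (a point): Centre of the flat top lip (18 mm along x, 28 mm along y, 4 mm thick) of the left mount's own aluminium inspection tag, an upright plate in a steel holder on the same foot plate, 60 mm from the pad's axis along the base's +y. 128 mm above the bench when up, 110 mm when fully down; the point moves with the tag. z up, x and y as the base's.
- tag_left (a joint): How far this tag is pushed down, m: 0 up (as at the start) to 0.018 fully down, where the lip sits on the holder. It slides stiffly (about 3 N) and stays where it is left.
- pad_right_top (a point): Centre of the top face of the round rubber pad on the right spring mount: black, 40 mm across, on a steel cap 42 mm across over a coil spring; 139 mm above the bench when up. The pad goes straight down and the point moves with it. z up, x and y parallel to the base's.
- pad_right (a joint): How far this pad is pressed down, m: 0 up (it springs back by itself) to 0.012 at its stop. Force is stiffness x (travel + 2 mm); the three stiffnesses lie between 0.3 and 1.1 N per mm, and the softest pad needs less than half the force of either other.
- tag_right_top (a point): Centre of the flat top lip (18 mm along x, 28 mm along y, 4 mm thick) of the right mount's own aluminium inspection tag, an upright plate in a steel holder on the same foot plate, 60 mm from the pad's axis along the base's +y. 128 mm above the bench when up, 110 mm when fully down; the point moves with the tag. z up, x and y as the base's.
- tag_right (a joint): How far this tag is pushed down, m: 0 up (as at the start) to 0.018 fully down, where the lip sits on the holder. It slides stiffly (about 3 N) and stays where it is left.
- pad_far_top (a point): Centre of the top face of the round rubber pad on the far spring mount: black, 40 mm across, on a steel cap 42 mm across over a coil spring; 139 mm above the bench when up. The pad goes straight down and the point moves with it. z up, x and y parallel to the base's.
- pad_far (a joint): How far this pad is pressed down, m: 0 up (it springs back by itself) to 0.012 at its stop. Force is stiffness x (travel + 2 mm); the three stiffnesses lie between 0.3 and 1.1 N per mm, and the softest pad needs less than half the force of either other.
- tag_far_top (a point): Centre of the flat top lip (18 mm along x, 28 mm along y, 4 mm thick) of the far mount's own aluminium inspection tag, an upright plate in a steel holder on the same foot plate, 60 mm from the pad's axis along the base's +y. 128 mm above the bench when up, 110 mm when fully down; the point moves with the tag. z up, x and y as the base's.
- tag_far (a joint): How far this tag is pushed down, m: 0 up (as at the start) to 0.018 fully down, where the lip sits on the holder. It slides stiffly (about 3 N) and stays where it is left.
- nut_center (a point): Bystander: centre of the steel wing nut of the pan, 68 mm across the wings, 30 mm high, standing loose on the lap's deck.
- bangle_center (a point): Bystander: centre of a grey-green stone bangle lying on the bench, 76 mm outside, 56 mm inside, 11 mm high.
- jar_center (a point): Bystander: centre of an amber jar of polish with a white cap, 60 mm across, 75 mm high, on the bench.
- slab_center (a point): Bystander: centre of a dark stone slab, 95 x 60 x 12 mm, lying on the bench.

How it is judged:
On the way, in this order (a step that is already met when the one before it is completed fails the run):
1. first press: one rubber pad is pushed down more than 2.5 mm, the other two and all tags still up (((value of joint pad_left above 0.0025 m and value of joint each of pad_right, pad_far below 0.001 m) or (value of joint pad_right above 0.0025 m and value of joint each of pad_left, pad_far below 0.001 m) or (value of joint pad_far above 0.0025 m and value of joint each of pad_left, pad_right below 0.001 m)) and value of joint each of tag_left, tag_right, tag_far below 0.003 m), for 0.05 s.
2. after the first press all pads are up again, all tags still up (value of joint each of pad_left, pad_right, pad_far below 0.001 m and value of joint each of tag_left, tag_right, tag_far below 0.003 m), for 0.05 s.
3. second press: one rubber pad is pushed down more than 2.5 mm, the other two and all tags still up (all of step 1), for 0.05 s.
4. after the second press all pads are up again, all tags still up (all of step 2), for 0.05 s.
5. third press: one rubber pad is pushed down more than 2.5 mm, the other two and all tags still up (all of step 3), for 0.05 s.
6. after the third press all pads are up again, all tags still up (all of step 4), for 0.05 s.
7. the tag of the softest mount is pushed fully down (((horizontal distance between tag_left_top and worn_spring below 0.08 m and value of joint tag_left above 0.015 m and value of joint each of tag_right, tag_far below 0.003 m) or (horizontal distance between tag_right_top and worn_spring below 0.08 m and value of joint tag_right above 0.015 m and value of joint each of tag_left, tag_far below 0.003 m) or (horizontal distance between tag_far_top and worn_spring below 0.08 m and value of joint tag_far above 0.015 m and value of joint each of tag_left, tag_right below 0.003 m))), for 0.1 s.
At the end, for the whole second after the job is handed in: The tag of the softest mount is at least 15 mm down (of 18), the other two tags are up (within 3 mm), all three pads are up (within 1 mm), and nut, bangle, jar and slab are within 15 mm of where they started (((horizontal distance between tag_left_top and worn_spring below 0.08 m and value of joint tag_left above 0.015 m and value of joint each of tag_right, tag_far below 0.003 m) or (horizontal distance between tag_right_top and worn_spring below 0.08 m and value of joint tag_right above 0.015 m and value of joint each of tag_left, tag_far below 0.003 m) or (horizontal distance between tag_far_top and worn_spring below 0.08 m and value of joint tag_far above 0.015 m and value of joint each of tag_left, tag_right below 0.003 m)) and value of joint each of pad_left, pad_right, pad_far below 0.001 m and distance of each of nut_center, bangle_center, jar_center, slab_center from where it was at the start of the episode below 0.015 m); the robot touches nothing.
It fails at once if the tag of one of the other two mounts is pushed down more than 4 mm ((value of joint tag_left above 0.004 m and not (horizontal distance between tag_left_top and worn_spring below 0.08 m)) or (value of joint tag_right above 0.004 m and not (horizontal distance between tag_right_top and worn_spring below 0.08 m)) or (value of joint tag_far above 0.004 m and not (horizontal distance between tag_far_top and worn_spring below 0.08 m))).
It fails at once if the nut, bangle, jar or slab is lifted, carried or knocked more than 15 mm (distance of any of nut_center, bangle_center, jar_center, slab_center from where it was at the start of the episode above 0.015 m).
It also fails if it takes over 42 s, if anything falls off the work surface, if the arm or the gripper's body presses on something with over 40 N, if the wrist force passes 120 N, or if a joint passes its speed limit or range.

ROBOT

A 7-joint arm with a two-finger parallel gripper is mounted at the origin on the work surface. World frame = base frame: x ahead of the robot, y to its left, z up, the work surface at z = 0. Lengths are in m, angles in rad, forces in N, time in s.
With the tool pointing down it reaches from about 0.425 to 0.925 m from the base axis. Payload 6.8 kg.
Tool frame: the origin (TCP) lies midway between the tips of the shut fingers; the grasp point (between the pads) lies 19 mm behind it; z points along the fingers, y is the line along which they close (so a half turn about z gives the same grasp; the last joint's range is limited). The gripper opens to 85 mm and grips with 20 to 120 N. Pads are 22 mm wide; open, the fingers measure 114 mm over their backs; the gripper's body (76 mm by 85 mm) begins 54 mm behind the grasp point. The pads swing forward as they close: fully open they stand 13 mm farther back than shut.
Start: joints at [-1.408, 0.477, 0.022, 1.555, -0.011, 1.109, -0.083], TCP at [0.181, 0.65, 0.231] pointing down, gripper open.
Joint ranges: [-2.96, 2.96], [-0.34, 2.1], [-1.41, 1.46], [0.24, 2.44], [-1.37, 4.51], [0.17, 1.92], [-2.96, 2.96]. Speed limits (rad/s): [2.39, 2.39, 3.14, 3.14, 3.14, 3.14, 3.14].

INTERFACE

Orientations are given as a rotation vector (axis times angle).
In Python, from bench import r gives the robot as it stands. The module is installed in compiled form; this text tells all that it offers.
- The arm moves only by the tool apply_moves, never from a script. Its argument "rows" is a list of rows, each a list of 6 numbers: the shift along the tool's x, y, z scaled (see below), then the turn, a rotation vector about the tool's x, y, z scaled (see below). A call has 1 to 5 rows; each row is the pose to reach, as a shift and turn from the pose commanded when the call began, along the tool's axes at that moment; what a row does not reach only later rows make up. The controller multiplies each number of a shift by 0.25 m and each number of a turn by 90 degrees. A row lasts 1/8 s, in which the tool goes at most 62.5 mm and 10.7 degrees, less where a joint would pass 70% of its speed; a pose out of reach is approached as far as the arm can. A call with a number of a shift or a turn outside -1 to 1 is refused whole. A call with a gripper value outside its range is refused whole. "claw" is the opening, from 0 (shut) to 1 (fully open), set as the call begins (left out, the last holds). The fingers move at their own pace and stop on an object; "newtons" is the grip in N (left out, the last holds). Time passes only in rows, so rows that repeat a pose let the fingers close. It gives the time, the measured TCP pose, the force, the opening and the grip force at its end, in the units of the state.
- r.get_obs(): the state, without advancing time (a new reading comes with each control period).
- r.grab_frame(name): name is "scene" or "top" or "wrist"; returns a dict with "pixels" (480x640x3 uint8, red, green, blue), "intrinsics" (3x3 intrinsics, pixels), "eye" and "attitude" of the camera in the world. Camera axes: x right, y up, looking along -z (the intrinsics and any distortion apply to the point x, -y, -z); pixel columns grow to the right and rows downward; lengths in m; the calibration is good to about 2 mm. A picture is of the moment at which its call begins. There is no depth.
- r.hand_in(): hands the job in; it is judged then, once.
Trained networks look in a picture, given as the dict that the camera call returned (one of the last four; its "shot" number tells which), for a name from the list of things; names that differ only in an ending like _2 or _b are one class to them, and where a whole thing is asked for, a point or a joint stands for the part that bears it (a point fixed in the world has none). Each returns a list of dicts, best first, with "conf" (0 to 1); they miss things now and then, are a little off and sometimes report something else, mostly with a low value. They report only what shows in the picture. A call takes as long as a camera call.
- r.search_frame(picture, thing): "rect" ([left, top, width, height] in pixels, round what is visible of it).
- r.outline_of(picture, thing): "pixels" (480x640 bool, what is visible of it) and "rect" ([left, top, width, height] in pixels, round what is visible of it).
- r.landmark_of(picture, thing): "point" ([column, row] in pixels: a listed point, or the origin of a listed thing).
The state is a dict: "clock": time; "joints": joint angles; "qvel": joint speeds; "tau": joint torques, N m; "tcp_pos": TCP position; "orientation": TCP orientation; "contact_force": force on the tool from outside, world axes, zero at the start; "moment": the same for the moment, N m; "grip_width": finger opening in m; "gripper_force": force on a finger pad.
Only numpy, scipy, OpenCV 4.12 (cv2) and the standard library are available. Lean on these libraries where they do the work, as an engineer would, in place of code of your own. Each camera call takes 0.05 s, during which the arm holds its last target. There are 200 camera calls.

## Working session

There is one attempt and no reset: what is moved stays moved. The work goes in short steps, Python scripts to look and compute and a tool call to move; the robot and the scene stay as the last step left them, time stands still between calls to the robot, and variables do not carry over. Pictures are saved under pics/ and viewed, at most 10 in all, crops included, and the job is handed in when it is done.

Besides the shell and the picture viewer there is one more tool, called as name([rows], argument=value, ...), one row to a line, values as JSON. apply_moves: Moves the arm, as the interface text tells. Its arguments: {"type":"object","properties":{"rows":{"type":"array","items":{"type":"array","items":{"type":"number"}}},"claw":{"type":"number"},"newtons":{"type":"number"}},"required":["rows"]}

```bash
mkdir -p pics
cat > h.py <<'E'
import numpy as np, cv2
from bench import r
from scipy.spatial.transform import Rotation as R
from scipy.optimize import least_squares
def att(p):
    a=np.array(p["attitude"],float)
    return a if a.shape==(3,3) else (R.from_rotvec(a).as_matrix() if a.size==3 else R.from_quat(a).as_matrix())
def proj(p,X):
    c=(np.atleast_2d(X)-p["eye"])@att(p); K=np.array(p["intrinsics"])
    return np.c_[K[0,0]*c[:,0]/-c[:,2]+K[0,2], K[1,1]*-c[:,1]/-c[:,2]+K[1,2]]
def ray(p,uv,z):
    K=np.array(p["intrinsics"]); d=att(p)@np.array([(uv[0]-K[0,2])/K[0,0],-(uv[1]-K[1,2])/K[1,1],-1])
    e=np.array(p["eye"]); return e+d*(z-e[2])/d[2]
def save(p,n): cv2.imwrite("pics/"+n+".png",p["pixels"][:,:,::-1])
AX={"far":(.1,0),"left":(-.05,.087),"right":(-.05,-.087)}
PTS={}
for k,(x,y) in AX.items():
    PTS[f"pad_{k}_top"]=(x,y,.139); PTS[f"tag_{k}_top"]=(x,y+.06,.128)
E
python3 - <<'E'
from h import *
o=r.get_obs(); print({k:np.round(v,3) for k,v in o.items()})
for c in("scene","top"):
    p=r.grab_frame(c); save(p,c); print(c,p.keys(),p["eye"],p["attitude"])
    for n in PTS:
        for d in r.landmark_of(p,n)[:2]: print(n,np.round(d["point"],0),round(d["conf"],2),np.round(ray(p,d["point"],PTS[n][2]),3))
    for n,z in dict(nut_center=.09,bangle_center=.005,jar_center=.037,slab_center=.006,lap_base=0).items():
        for d in r.landmark_of(p,n)[:1]: print(n,np.round(d["point"],0),round(d["conf"],2),np.round(ray(p,d["point"],z),3))
E
```

```text
{'clock': np.float64(0.0), 'joints': array([-1.408,  0.478,  0.022,  1.556, -0.012,  1.109, -0.083]), 'qvel': array([ 0.   ,  0.   , -0.   , -0.001,  0.   ,  0.001,  0.   ]), 'tau': array([ 1.0000e-03, -5.9645e+01,  1.6080e+00, -2.8120e+01,  1.3000e-02,
        1.0000e-02,  0.0000e+00]), 'tcp_pos': array([0.18, 0.65, 0.23]), 'orientation': array([-4.240e-01, -3.113e+00,  3.000e-03]), 'contact_force': array([ 0.315, -0.235, -0.603]), 'moment': array([ 0.006,  0.021, -0.043]), 'gripper_force': np.float64(0.0), 'grip_width': np.float64(0.086)}
scene dict_keys(['pixels', 'intrinsics', 'eye', 'attitude', 'shot']) [1.16715476 0.31026508 0.75774164] [0.49941405 0.80561063 1.86427959]
pad_far_top [309. 258.] 0.9 [0.636 0.036 0.139]
tag_far_top [337. 277.] 0.58 [0.648 0.092 0.128]
pad_left_top [402. 233.] 0.88 [0.515 0.159 0.139]
tag_left_top [428. 252.] 0.5 [0.532 0.211 0.128]
pad_right_top [327. 192.] 0.88 [ 0.463 -0.008  0.139]
tag_right_top [348. 206.] 0.66 [0.474 0.041 0.128]
nut_center [286. 234.] 0.85 [ 0.554 -0.052  0.09 ]
bangle_center [451. 367.] 0.63 [0.655 0.302 0.005]
jar_center 
[... 180 characters left out ...]
e', 'attitude', 'shot']) [0.36554591 0.02516387 1.32771483] [ 0.14472868 -0.13235146 -1.59615146]
pad_far_top [315. 217.] 0.66 [0.636 0.036 0.139]
tag_far_top [291. 210.] 0.63 [0.659 0.088 0.128]
pad_left_top [260. 274.] 0.72 [0.513 0.158 0.139]
pad_left_top [208. 228.] 0.56 [0.619 0.274 0.139]
tag_left_top [236. 268.] 0.56 [0.53  0.212 0.128]
pad_right_top [337. 292.] 0.65 [ 0.469 -0.008  0.139]
tag_right_top [312. 287.] 0.56 [0.482 0.047 0.128]
nut_center [352. 256.] 0.43 [ 0.554 -0.047  0.09 ]
bangle_center [208. 228.] 0.7 [0.647 0.302 0.005]
jar_center [410. 257.] 0.66 [ 0.555 -0.188  0.037]
slab_center [409. 307.] 0.61 [ 0.439 -0.182  0.006]
lap_base [303. 272.] 0.91 [0.533 0.069 0.   ]
```

Run:
```python
from h import *
obs=[]
for c in("scene","top"):
    p=r.grab_frame(c)
    for n in PTS:
        d=r.landmark_of(p,n)
        if d: obs.append((p,n,d[0]["point"]))
def X(q,n):
    b=PTS[n]; c,s=np.cos(q[2]),np.sin(q[2]); return np.array([q[0]+c*b[0]-s*b[1],q[1]+s*b[0]+c*b[1],b[2]])
f=lambda q:np.concatenate([proj(p,X(q,n))[0]-u for p,n,u in obs])
s=least_squares(f,[.54,.06,-.28],loss="soft_l1"); print(s.x,np.round(f(s.x).reshape(-1,2),1).tolist())
np.save("q.npy",s.x)
for n in PTS: print(n,np.round(X(s.x,n),4))
ims=[]
for c in("scene","top"):
    p=r.grab_frame(c); im=p["pixels"][:,:,::-1].copy()
    for n in PTS: cv2.circle(im,tuple(int(v) for v in proj(p,X(s.x,n))[0]),2,(0,0,255),-1)
    ims.append(im[130:430,130:530])
cv2.imwrite("pics/fit.png",np.vstack(ims))
```

```text
[ 0.53891385  0.05750119 -0.27104111] [[-1.1, -0.5], [2.1, 0.5], [0.4, 0.2], [92.6, -23.7], [-0.4, -1.7], [-1.3, -0.5], [2.9, -0.1], [-21.5, -71.9], [0.7, -1.9], [-100.9, -25.0], [3.2, 1.8], [-0.7, 0.5]]
pad_far_top [0.6353 0.0307 0.139 ]
tag_far_top [0.6513 0.0885 0.128 ]
pad_left_top [0.514  0.1547 0.139 ]
tag_left_top [0.5301 0.2125 0.128 ]
pad_right_top [ 0.4674 -0.0129  0.139 ]
tag_right_top [0.4835 0.0449 0.128 ]
```

View pics/fit.png

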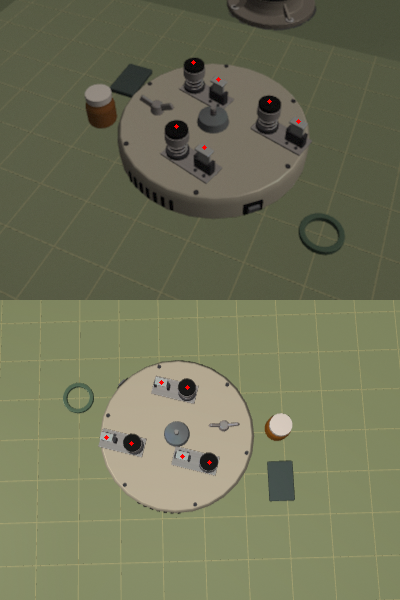

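View pics/scene.png

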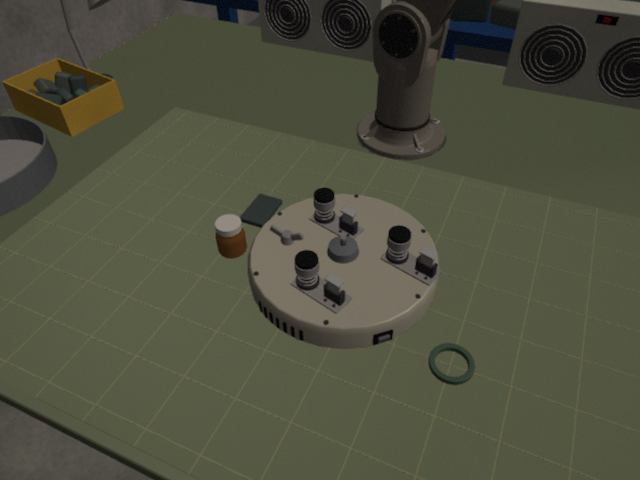

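```bash
cat >> h.py <<'E'
def go(x,y,z,yaw=None):
    """scaled shift and turn from measured pose to TCP x,y,z, pointing down with tool y at world angle yaw (mod pi)"""
    o=r.get_obs(); M=R.from_rotvec(o["orientation"]); s=M.inv().apply(np.array([x,y,z])-o["tcp_pos"])/.25
    best=None
    if yaw is None: yaw=np.load("q.npy")[2]
    for a in(yaw,yaw+np.pi):
        ty=np.array([np.cos(a),np.sin(a),0]); tz=np.array([0,0,-1.]); T=R.from_matrix(np.c_[np.cross(ty,tz),ty,tz])
        v=(M.inv()*T).as_rotvec()
        if best is None or np.linalg.norm(v)<np.linalg.norm(best): best=v
    print("t",round(o["clock"],2),"tcp",np.round(o["tcp_pos"],4),"F",np.round(o["contact_force"],2),"shift",np.round(s,4),"turn",np.round(best/(np.pi/2),4))
E
python3 -c "
from h import *
go(.514,.1547,.19); print(R.from_rotvec(r.get_obs()['orientation']).as_matrix().round(3)); go(.514,.1547,.19,np.load('q.npy')[2]+np.pi/2)"
```

```text
t 2.0 tcp [0.1806 0.6504 0.2313] F [ 0.21  0.51 -0.08] shift [-1.8156 -1.5538  0.1652] turn [ 0.      0.     -0.9999]
[[-0.964  0.268  0.   ]
 [ 0.268  0.964  0.   ]
 [-0.     0.    -1.   ]]
t 2.0 tcp [0.1806 0.6504 0.2313] F [ 0.21  0.51 -0.08] shift [-1.8156 -1.5538  0.1652] turn [0.     0.     0.0001]
```

apply_moves([
  [-0.9, -0.77, 0, 0, 0, 0],
  [-0.9, -0.77, 0, 0, 0, 0],
  [-0.9, -0.77, 0, 0, 0, 0],
  [-0.9, -0.77, 0, 0, 0, 0],
  [-0.9, -0.77, 0, 0, 0, 0],
], claw=0, newtons=20)

```text
clock: 2.62
tcp_pos: [0.3476, 0.4021, 0.2316]
orientation: [0.428, 3.112, 0.0]
contact_force: [-0.9, 0.5, -0.4]
grip_width: 0.0003
gripper_force: 0.0
```

apply_moves([
  [-0.9, -0.77, 0.1, 0, 0, 0],
  [-0.9, -0.77, 0.1, 0, 0, 0],
  [-0.9, -0.77, 0.1, 0, 0, 0],
  [-0.9, -0.77, 0.1, 0, 0, 0],
  [-0.9, -0.77, 0.1, 0, 0, 0],
])

```text
clock: 3.25
tcp_pos: [0.5125, 0.1564, 0.2065]
orientation: [0.427, 3.112, 0.0]
contact_force: [0.5, 1.4, 0.3]
grip_width: 0.0003
gripper_force: 0.0
```

Run:
```python
from h import *
go(.514,.1547,.165)
p=r.grab_frame("wrist"); save(p,"w1")
for n in PTS:
    for d in r.landmark_of(p,n)[:1]: print(n,np.round(d["point"],0),round(d["conf"],2),np.round(ray(p,d["point"],PTS[n][2]),4))
```

```text
t 3.25 tcp [0.5125 0.1564 0.2065] F [0.47 1.35 0.31] shift [-0.0076 -0.0049  0.1659] turn [5.000e-04 3.000e-04 9.988e-01]
pad_left_top [319. 264.] 0.86 [0.5183 0.1572 0.139 ]
tag_left_top [402. 256.] 0.56 [0.5326 0.2143 0.128 ]
pad_right_top [ 59. 267.] 0.64 [ 0.4731 -0.012   0.139 ]
tag_right_top [156. 255.] 0.8 [0.4851 0.0478 0.128 ]
```

View pics/w1.png

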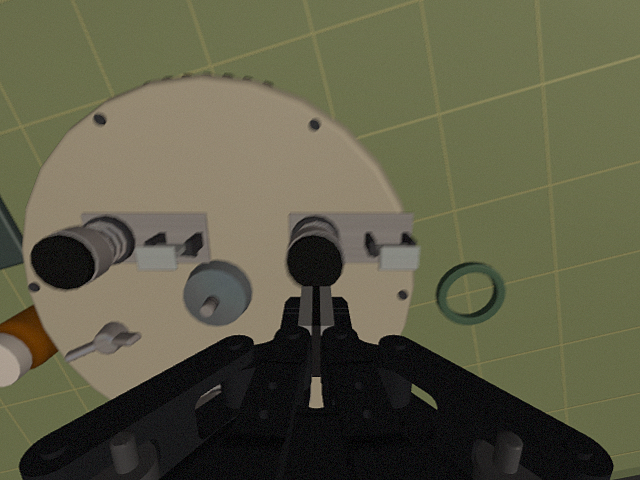

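apply_moves([
  [-0.01, -0.003, 0.23, 0, 0, 0],
  [-0.01, -0.003, 0.23, 0, 0, 0],
  [-0.01, -0.003, 0.23, 0, 0, 0],
  [-0.01, -0.003, 0.23, 0, 0, 0],
])

```text
clock: 4.1
tcp_pos: [0.5144, 0.1585, 0.1507]
orientation: [0.423, 3.11, 0.003]
contact_force: [0.4, -0.3, 1.1]
grip_width: -0.0
gripper_force: 0.0
```

apply_moves([
  [0, 0, 0.03, 0, 0, 0],
  [0, 0, 0.05, 0, 0, 0],
  [0, 0, 0.06, 0, 0, 0],
  [0, 0, 0.068, 0, 0, 0],
  [0, 0, 0.068, 0, 0, 0],
])

```text
clock: 4.72
tcp_pos: [0.5136, 0.1578, 0.1319]
orientation: [0.424, 3.113, 0.0]
contact_force: [1.0, 0.6, 2.6]
grip_width: 0.0
gripper_force: 1.4
```

apply_moves([
  [0, 0, 0, 0, 0, 0],
  [0, 0, 0, 0, 0, 0],
])

```text
clock: 4.97
tcp_pos: [0.5136, 0.1579, 0.132]
orientation: [0.424, 3.112, 0.001]
contact_force: [-0.2, 1.8, 3.5]
grip_width: 0.0001
gripper_force: 1.4
```

```bash
cat >> h.py <<'E'
def fz(n=10):
    L=[]
    for _ in range(n): r.grab_frame("wrist"); L.append(r.get_obs()["contact_force"])
    print("F mean",np.mean(L,0).round(2),"sd",np.std(L,0).round(2),"tcp",r.get_obs()["tcp_pos"].round(4))
E
python3 -c "
from h import *
fz()"
```

```text
F mean [0.77 1.41 2.56] sd [0.58 0.4  0.42] tcp [0.5135 0.1578 0.1319]
```

apply_moves([
  [0, 0, -0.04, 0, 0, 0],
  [0, 0, -0.08, 0, 0, 0],
  [0, 0, -0.12, 0, 0, 0],
  [0, 0, -0.12, 0, 0, 0],
])

```text
clock: 5.98
tcp_pos: [0.5138, 0.1578, 0.1628]
orientation: [0.424, 3.112, 0.001]
contact_force: [0.4, -0.2, -0.0]
grip_width: 0.0
gripper_force: 0.0
```

```bash
python3 -c "
from h import *
fz(6); go(.4693,-.0115,.165)"
```

```text
F mean [-0.32  0.11 -0.41] sd [0.21 0.38 0.82] tcp [0.5131 0.1576 0.1614]
t 6.28 tcp [0.5131 0.1576 0.1614] F [-0.35 -0.    1.09] shift [-0.0121 -0.6985 -0.014 ] turn [ 0.000e+00 -6.000e-04 -9.998e-01]
```

apply_moves([
  [-0.003, -0.2, -0.02, 0, 0, 0],
  [-0.006, -0.42, -0.02, 0, 0, 0],
  [-0.01, -0.64, -0.02, 0, 0, 0],
  [-0.012, -0.7, -0.02, 0, 0, 0],
  [-0.012, -0.7, -0.02, 0, 0, 0],
])

```text
clock: 6.9
tcp_pos: [0.4694, -0.0122, 0.1668]
orientation: [0.427, 3.112, 0.0]
contact_force: [-0.1, 0.8, 0.2]
grip_width: 0.0
gripper_force: 0.0
```

apply_moves([
  [0, 0, 0.05, 0, 0, 0],
  [0, 0, 0.1, 0, 0, 0],
  [0, 0, 0.12, 0, 0, 0],
  [0, 0, 0.133, 0, 0, 0],
  [0, 0, 0.133, 0, 0, 0],
])

```text
clock: 7.52
tcp_pos: [0.4692, -0.0104, 0.1335]
orientation: [-0.422, -3.112, -0.002]
contact_force: [-3.5, 4.0, 8.4]
grip_width: 0.0003
gripper_force: 4.2
```

```bash
python3 -c "
from h import *
fz()"
```

```text
F mean [-3.51  3.36  8.02] sd [0.37 0.48 0.41] tcp [ 0.4692 -0.0104  0.1337]
```

apply_moves([
  [0, 0, -0.04, 0, 0, 0],
  [0, 0, -0.08, 0, 0, 0],
  [0, 0, -0.14, 0, 0, 0],
  [0, 0, -0.14, 0, 0, 0],
])

```text
clock: 8.52
tcp_pos: [0.4704, -0.0118, 0.1699]
orientation: [0.424, 3.11, 0.001]
contact_force: [0.3, -0.1, -0.2]
grip_width: 0.0001
gripper_force: 0.0
```

```bash
python3 -c "
from h import *
fz(4); go(.6373,.0322,.165)"
```

```text
F mean [-0.24 -0.3   0.14] sd [0.35 0.35 0.53] tcp [ 0.4691 -0.0118  0.1683]
t 8.72 tcp [ 0.4691 -0.0118  0.1683] F [ 0.01 -0.72  0.54] shift [-0.601   0.3495  0.0127] turn [ 2.000e-04 -4.000e-04 -9.999e-01]
```

apply_moves([
  [-0.2, 0.11, 0, 0, 0, 0],
  [-0.4, 0.23, 0, 0, 0, 0],
  [-0.56, 0.33, 0, 0, 0, 0],
  [-0.6, 0.35, 0, 0, 0, 0],
  [-0.6, 0.35, 0, 0, 0, 0],
])

```text
clock: 9.35
tcp_pos: [0.6369, 0.0321, 0.1676]
orientation: [-0.424, -3.111, 0.001]
contact_force: [-0.6, -0.1, -0.2]
grip_width: 0.0003
gripper_force: 0.0
```

apply_moves([
  [0, 0, 0.05, 0, 0, 0],
  [0, 0, 0.1, 0, 0, 0],
  [0, 0, 0.12, 0, 0, 0],
  [0, 0, 0.14, 0, 0, 0],
  [0, 0, 0.14, 0, 0, 0],
])

```text
clock: 9.98
tcp_pos: [0.6369, 0.0322, 0.1336]
orientation: [-0.424, -3.112, 0.0]
contact_force: [-4.2, -0.6, 4.6]
grip_width: 0.0001
gripper_force: 2.5
```

```bash
python3 -c "
from h import *
fz()"
```

```text
F mean [-3.32 -0.82  4.7 ] sd [0.6  0.43 0.59] tcp [0.6375 0.0323 0.1337]
```

apply_moves([
  [0, 0, -0.04, 0, 0, 0],
  [0, 0, -0.08, 0, 0, 0],
  [0, 0, -0.14, 0, 0, 0],
  [0, 0, -0.14, 0, 0, 0],
])

```text
clock: 10.98
tcp_pos: [0.6386, 0.0326, 0.1704]
orientation: [0.424, 3.11, 0.002]
contact_force: [0.2, 0.7, -0.7]
grip_width: -0.0004
gripper_force: 0.0
```

```bash
python3 -c "
from h import *
fz(4); go(.532,.2135,.165); go(.654,.09,.165)"
```

```text
F mean [-0.24  0.03 -0.1 ] sd [0.69 0.52 0.57] tcp [0.6371 0.0325 0.1681]
t 11.18 tcp [0.6371 0.0325 0.1681] F [-0.74 -0.5   0.88] shift [0.5985 0.5853 0.0128] turn [ 2.000e-04 -4.000e-04 -9.998e-01]
t 11.18 tcp [0.6371 0.0325 0.1681] F [-0.74 -0.5   0.88] shift [-0.0038  0.2397  0.0124] turn [ 2.000e-04 -4.000e-04 -9.998e-01]
```

apply_moves([
  [0.15, 0.15, 0, 0, 0, 0],
  [0.3, 0.3, 0, 0, 0, 0],
  [0.45, 0.45, 0, 0, 0, 0],
  [0.6, 0.585, 0, 0, 0, 0],
  [0.6, 0.585, 0, 0, 0, 0],
])

```text
clock: 11.8
tcp_pos: [0.5291, 0.2183, 0.1679]
orientation: [-0.411, -3.112, -0.002]
contact_force: [0.7, -0.1, -0.5]
grip_width: -0.0004
gripper_force: 0.0
```

Run:
```python
from h import *
p=r.grab_frame("wrist"); save(p,"w2"); go(.532,.2135,.11)
for n in PTS:
    for d in r.landmark_of(p,n)[:1]: print(n,np.round(d["point"],0),round(d["conf"],2),np.round(ray(p,d["point"],PTS[n][2]),4))
```

```text
t 11.85 tcp [0.5306 0.2155 0.1681] F [ 0.16 -0.71  0.28] shift [-0.0077 -0.0062  0.2323] turn [ 5.000e-04 -6.000e-04 -9.971e-01]
tag_left_top [308. 280.] 0.85 [0.5323 0.2136 0.128 ]
tag_right_top [ 17. 276.] 0.94 [0.4851 0.0481 0.128 ]
```

View pics/w2.png

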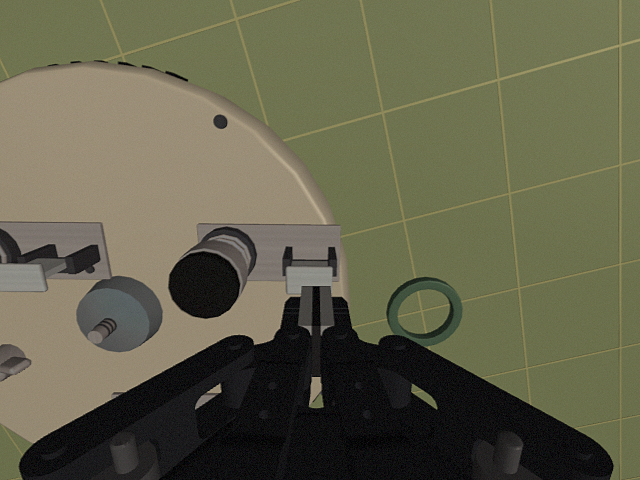

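The wrist view shows the left tag's lip at about (308, 280), directly ahead of the fingertips. Its measured position matches the target within 1 mm, so I press it down.

apply_moves([
  [-0.002, 0, 0.08, 0, 0, 0],
  [-0.002, 0, 0.14, 0, 0, 0],
  [-0.002, 0, 0.18, 0, 0, 0],
  [-0.002, 0, 0.21, 0, 0, 0],
  [-0.002, 0, 0.232, 0, 0, 0],
])

```text
clock: 12.78
tcp_pos: [0.5326, 0.213, 0.1104]
orientation: [0.425, 3.113, -0.0]
contact_force: [-2.1, -2.0, 3.3]
grip_width: 0.0001
gripper_force: 1.5
```

apply_moves([
  [0, 0, 0.006, 0, 0, 0],
  [0, 0, 0.006, 0, 0, 0],
  [0, 0, 0.006, 0, 0, 0],
])

```text
clock: 13.15
tcp_pos: [0.5326, 0.213, 0.1101]
orientation: [0.425, 3.113, 0.0]
contact_force: [-4.2, -2.9, 10.5]
grip_width: 0.0003
gripper_force: 5.2
```

Force jumped to about 10 N at z = 0.110, so the tag is on its stop. I retract.

apply_moves([
  [0, 0, -0.04, 0, 0, 0],
  [0, 0, -0.15, 0, 0, 0],
  [0, 0, -0.35, 0, 0, 0],
  [0, 0, -0.45, 0, 0, 0],
  [0, 0, -0.45, 0, 0, 0],
])

```text
clock: 13.78
tcp_pos: [0.534, 0.2144, 0.2242]
orientation: [0.423, 3.109, 0.006]
contact_force: [0.7, -0.7, -0.5]
grip_width: 0.0
gripper_force: 0.0
```

apply_moves([
  [0.1, 0.2, 0, 0, 0, 0],
  [0.1, 0.4, 0, 0, 0, 0],
  [0.1, 0.5, 0, 0, 0, 0],
  [0.1, 0.5, 0, 0, 0, 0],
  [0.1, 0.5, 0, 0, 0, 0],
])

```text
clock: 14.4
tcp_pos: [0.5416, 0.339, 0.2206]
orientation: [-0.426, -3.112, 0.003]
contact_force: [0.3, -0.7, 0.2]
grip_width: 0.0002
gripper_force: 0.0
```

Run:
```python
from h import *
p=r.grab_frame("scene"); cv2.imwrite("pics/s2.png",cv2.resize(p["pixels"][150:400,200:500,::-1],None,fx=2,fy=2))
for n in PTS:
    for d in r.landmark_of(p,n)[:1]: print(n,np.round(d["point"],0),round(d["conf"],2))
```

```text
pad_far_top [307. 260.] 0.92
tag_far_top [334. 275.] 0.71
pad_left_top [399. 233.] 0.81
tag_left_top [426. 257.] 0.42
pad_right_top [327. 190.] 0.78
tag_right_top [351. 209.] 0.49
```

View pics/s2.png

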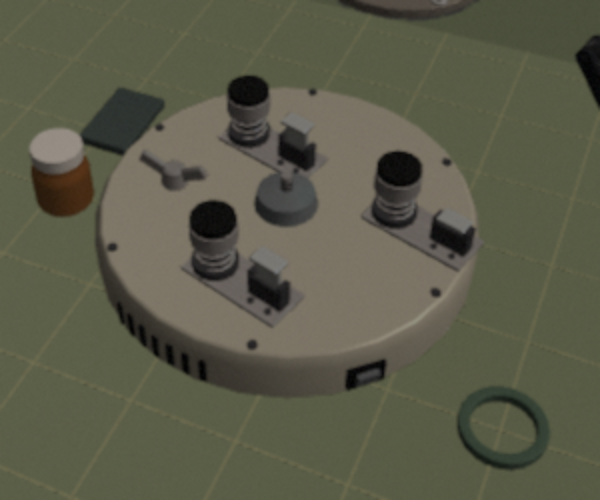

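The picture shows the left tag, at about (453, 222) in the crop, sitting on its holder. The other two tags are up, all pads are up, and the loose things have not moved.

```bash
python3 -c "
from bench import r
print(r.hand_in())"
```

```text
the job is handed in; nothing more can be done
None
```

The left mount is the softest (about 0.3 N/mm, against 0.65 far and 1.1 right); its tag is pushed fully down, the other tags and all pads are up, the loose things look unmoved, and the job is handed in (no verdict was returned).

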